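# Close a caps tin with its double lid, then hold the outer lid off

## Task

Close the tin of spare bottle caps so that its inner lid can be taped down: first turn the red clamp grip clockwise until it clicks home over the tin's foot. Then pick up the nested pair of lids by the black knob, lower both together onto the tin until the inner lid sits flush on the rim, and let go of the knob. Finally take the orange outer lid by its collar, lift it straight up, level, about 10 cm above where it sat, leaving the inner lid seated and undisturbed, and finish holding it there still; do not part the lids before that, and do not disturb anything else.

Things in the scene. Friction and masses are not known exactly. Their poses are not given: they have to be found in the camera images.
- clamp_grip (a point): middle of the clamp's red bar grip (46 x 14 mm, 34 mm high: 15 mm above this point, 19 below), on the vertical turning axis, 81 mm above the worktop, 115 mm from the tin's centre. x runs along the bar, the way the steel finger below it points (it reaches 72 mm out, 17 to 28 mm above the worktop); z up
- clamp (a joint): clamp angle, rad, growing clockwise seen from above: 0 = open (as at the start), 1.2 = home, finger over the tin's foot; stops at both. A sprung link resists with up to about 0.12 N m, most near 0.3; past 0.6 it snaps over, pulls on to 1.2 and keeps it there
- tin: open round metal tin, 75 mm high, 80 mm outside, mouth 73 mm wide, foot flange 92 mm wide, standing loose (2 mm of play) in a ring on the fixed clamping plate (130 x 245 x 10 mm), coloured bottle caps in it. Origin: centre of the mouth at rim height, 85 mm above the worktop; z up
- inner_lid: grey inner lid with black round knob, 180 g. Origin: on the axis of the knob (20 mm thick) at grip height; knob ends 9 mm above. Flange (80 mm wide, 4 thick) has its underside 53 mm below the origin: it rests on the tin's rim, origin then 53 mm above the tin's. Below it a chamfered plug, 68 mm wide, 14 mm deep, stands on the worktop at the start. z up
- outer_lid: orange outer lid, 100 g, loose on the inner lid, whose knob stands out through its 26 mm hole. Origin: on the axis of its collar (40 mm thick) at grip height; collar ends 4 mm above, flat deck (96 mm wide) lies 20 mm below, skirt edge 36 mm below. Nested, its origin is 25 mm below the inner lid's; the knob then ends 30 mm above the collar. z up
- tape_roll: roll of brown tape lying flat, 92 mm across, 48 mm high; bystander, origin at the centre of its underside
- tape_ring: roll of pale masking tape lying flat, 100 mm across, 25 mm high; bystander, origin at the centre of its underside
- mist_2: white mist bottle, 54 mm thick, 201 mm tall; bystander, origin at the centre of its underside
- mist_3: white mist bottle, 54 mm thick, 201 mm tall, the nearest of the group to the work; bystander, origin at the centre of its underside
- mist_6: white mist bottle, 54 mm thick, 201 mm tall; bystander, origin at the centre of its underside
Not all that is in view belongs to the job. Of the things shaped like the outer_lid, the orange one is meant.

How it is judged (in metres and radians):
On the way, in this order (a step that is already met when the one before it is completed fails the run):
1. the clamp has clicked past its detent, to its home position over the tin's foot (value of joint clamp above 1.05 rad), for 0.2 s.
2. the nested lids are carried together, clear of the worktop, held by the knob (value of joint clamp above 1.05 rad and z of outer_lid in the frame of inner_lid below -0.021 m and height (world z) of inner_lid above 0.1 m and contact force between the fingers and inner_lid above 0.5 N), for 0.2 s.
3. the pair is lowered onto the tin while still held by the knob (not dropped): inner lid centred and within 6 mm of its seat (horizontal distance between inner_lid and tin below 0.006 m and z of outer_lid in the frame of inner_lid below -0.021 m and z of inner_lid in the frame of tin below 0.059 m and contact force between the fingers and inner_lid above 0.3 N), for 0.05 s.
4. both lids sit on the tin, nested, and the knob is let go (horizontal distance between inner_lid and tin below 0.006 m and z of inner_lid in the frame of tin between 0.05 and 0.0555 m and angle between inner_lid's own z axis and vertical below 0.06 rad and z of outer_lid in the frame of inner_lid below -0.021 m and contact force between the fingers and inner_lid below 0.1 N), for 0.2 s.
At the end, for the whole second after the job is handed in: Clamp home (over 1.05); inner lid seated, untouched (centred to 6 mm, height to 3 mm, tilt under 0.06 rad); fingers alone hold the outer lid still, level (0.15 rad), over the tin (40 mm), 70 to 200 mm above where it sat (value of joint clamp above 1.05 rad and horizontal distance between inner_lid and tin below 0.006 m and z of inner_lid in the frame of tin between 0.05 and 0.0555 m and angle between inner_lid's own z axis and vertical below 0.06 rad and z of outer_lid in the frame of inner_lid between 0.045 and 0.175 m and horizontal distance between outer_lid and tin below 0.04 m and angle between outer_lid's own z axis and vertical below 0.15 rad and linear speed of outer_lid below 0.03 m/s and contact force between the fingers and outer_lid above 0.5 N and contact force between outer_lid and inner_lid below 0.05 N and contact force between outer_lid and tin below 0.05 N and contact force between the fingers and inner_lid below 0.1 N); the arm keeps its last pose, push and grip.
It fails at once if the outer lid is parted from the inner lid (by over 12 mm) while the inner lid is not seated on the tin (off by over 8 mm sideways or 5 mm in height) (z of outer_lid in the frame of inner_lid above -0.013 m and (horizontal distance between inner_lid and tin above 0.008 m or z of inner_lid in the frame of tin above 0.058 m)).
It fails at once if the tin is tipped (over 0.15 rad) or shoved out of its place (over 15 mm) (angle between tin's own z axis and vertical above 0.15 rad or distance of tin from where it was at the start of the episode above 0.015 m).
It fails at once if a bystander is moved over 30 mm (distance of any of tape_roll, tape_ring, mist_2, mist_3, mist_6 from where it was at the start of the episode above 0.03 m).
It also fails if it takes over 56 s, if anything falls off the work surface, if the arm or the gripper's body presses on something with over 40 N, if the wrist force passes 120 N, or if a joint passes its speed limit or range.

## Robot

A 6-joint arm with a two-finger parallel gripper is mounted at the origin on a cart in front of the work surface, level with it; the furniture and walls round the work are solid. World frame = base frame: x ahead of the robot, y to its left, z up, the work surface at z = 0. Lengths are in mm, angles in rad, forces in N, time in s.
With the tool pointing down it reaches from about 150 to 775 mm from the base axis. Payload 6.1 kg.
Tool frame: the origin (TCP) lies midway between the tips of the shut fingers; the grasp point (between the pads) lies 19 mm behind it; z points along the fingers, y is the direction in which the jaws open and shut (so a half turn about z gives the same grasp; the last joint's range is limited). The gripper opens to 85 mm and grips with 20 to 120 N. Pads are 22 mm wide; open, the fingers measure 114 mm over their backs; the gripper's body (76 mm by 85 mm) begins 54 mm behind the grasp point. The pads swing forward as they close: fully open they stand 13 mm farther back than shut.
Start: joints at [1.172, 0.126, -0.04, 1.405, 0, 1.571], TCP at [203.856, 483.788, 231.295] pointing down, gripper open.
Joint ranges: [-2.72, 2.72], [-0.95, 1.95], [-1.27, 1.35], [-1.78, 2.02], [-1.46, 1.47], [-3.14, 3.14]. Speed limits (rad/s): [2.39, 2.39, 3.01, 3.14, 3.14, 3.14].

## Interface

Orientations are given as a 3x3 rotation matrix whose columns are the frame's x, y, z axes.
In Python, from cell import sense, grab_frame, job_done gives the robot as it stands.
- The arm moves only by the tool drive_tool, never from a script. Its argument "steps" is a list of rows, each an object with "delta_pos": the shift along the world's x, y, z in mm, a list of three; "roll": the turn about the world's z in rad. In form: [{"delta_pos": [dx, dy, dz], "roll": roll}, ...]. A call has 1 to 10 rows; each row is the pose to reach, as a shift and turn from the pose commanded when the call began; what a row does not reach only later rows make up. A row lasts 1/12 s, in which the tool goes at most 41.7 mm and 7.16 degrees, less where a joint would pass 70% of its speed; a pose out of reach is approached as far as the arm can. A call with a gripper value outside its range is refused whole. "claw" is the finger opening in mm, from 0 to 85.4, set as the call begins (left out, the last holds). The fingers move at their own pace and stop on an object; "grip_force" is the grip in N (left out, the last holds). Time passes only in rows, so rows that repeat a pose let the fingers close. It gives the time, the measured TCP pose, the force and the opening at its end, in the units of the state.
- sense(): the state, without advancing time (a new reading comes with each control period).
- grab_frame(name): name is "side" or "top"; returns a dict with "pixels" (384x512x3 uint8, red, green, blue), "range_z" (384x512 float32, mm along the optical axis (not along the pixel's ray), 0 where there is no reading), "camera_matrix" (3x3 intrinsics, pixels), "rvec" (rotation vector, rad) and "tvec" (3), from world to camera coordinates, as OpenCV has them. Camera axes: x right, y down, z forward; pixel columns grow to the right and rows downward; lengths in mm; the calibration is good to about 2 mm. A picture is of the moment at which its call begins.
- job_done(): hands the job in, once; it reports no verdict.
The state is a dict: "clock": time; "qpos": joint angles; "joint_vel": joint speeds; "tau": joint torques, N m; "tool_pos": TCP position; "eef_rot": TCP orientation; "wrist_force": force on the tool from outside, world axes, zero at the start; "ft_torque": the same for the moment, N m; "width": finger opening in mm.
Only numpy, scipy, OpenCV 4.12 (cv2) and the standard library are available. Lean on these libraries where they do the work, as an engineer would, in place of code of your own. Each camera call takes 0.05 s, during which the arm holds its last target.

## Working session

There is one attempt and no reset: what is moved stays moved. The work goes in short steps, Python scripts to look and compute and a tool call to move; the robot and the scene stay as the last step left them, time stands still between calls to the robot, and variables do not carry over. Pictures are saved under pics/ and viewed, and the job is handed in when it is done.

Besides the shell and the picture viewer there is one more tool, called after "Emit:" as name([rows], argument=value, ...), one row to a line, values as JSON. drive_tool: Moves the arm, as the interface text tells. Its arguments: {"type":"object","properties":{"steps":{"type":"array","items":{"type":"object","properties":{"delta_pos":{"type":"array","items":{"type":"number"}},"roll":{"type":"number"}}}},"claw":{"type":"number"},"grip_force":{"type":"number"}},"required":["steps"]}

```bash
mkdir -p pics; cat > h.py <<'E'
import numpy as np, cv2
from cell import sense, grab_frame, job_done
def save(n,im): cv2.imwrite('pics/'+n,cv2.cvtColor(im,cv2.COLOR_RGB2BGR))
def pts(f):
    K=f["camera_matrix"];R,_=cv2.Rodrigues(np.array(f["rvec"],float));t=np.array(f["tvec"],float).ravel()
    z=f["range_z"];v,u=np.mgrid[:z.shape[0],:z.shape[1]]
    c=np.stack([(u-K[0,2])/K[0,0]*z,(v-K[1,2])/K[1,1]*z,z],-1)
    return (c-t)@R
E
python3 - <<'E'
from h import *
import pickle
for n in("side","top"):
    f=grab_frame(n);pickle.dump(f,open(n+'0.pkl','wb'));save(n+'0.png',cv2.resize(f["pixels"],(800,600)))
s=sense();print(s)
E
```

```text
{'clock': 0.1, 'qpos': array([ 1.17200089e+00,  1.26338387e-01, -4.04801963e-02,  1.40538106e+00,
        1.80995680e-05,  1.57079327e+00]), 'joint_vel': array([-0.00104515, -0.00175135,  0.00527342, -0.00263427,  0.00022478,
       -0.0013099 ]), 'tau': array([-2.91237916e-05, -4.36903739e+01,  3.53606665e+01,  1.36742019e-02,
       -2.73698333e-05,  3.81224524e-06]), 'tool_pos': array([203.72225742, 483.48506583, 230.60878914]), 'eef_rot': array([[-9.21530584e-01,  3.88305379e-01, -5.61600119e-04],
       [ 3.88305785e-01,  9.21529687e-01, -1.28617157e-03],
       [ 1.81038421e-05, -1.40331901e-03, -9.99999015e-01]]), 'wrist_force': array([-0.73099743, -0.39511863, -0.01177069]), 'ft_torque': array([0.03414329, 0.02677686, 0.06239477]), 'width': 85.3648621616555}
```

View pics/side0.png

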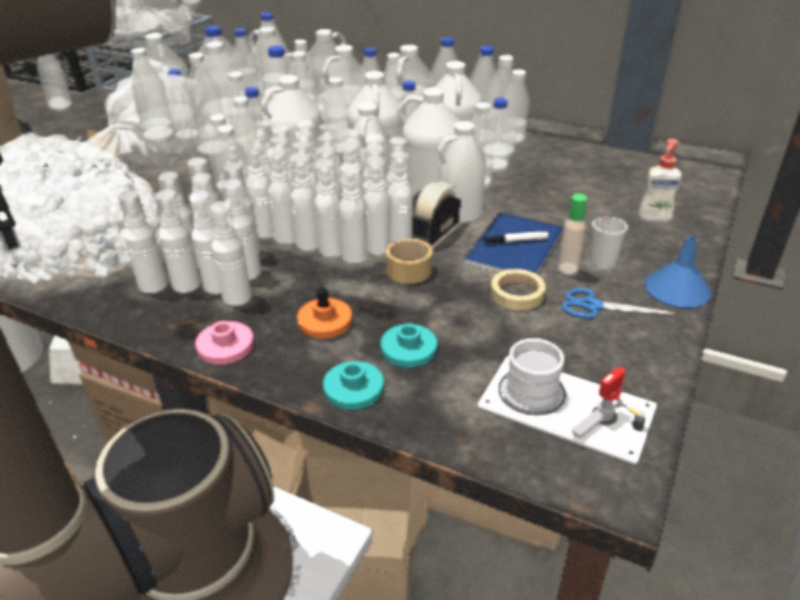

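View pics/top0.png

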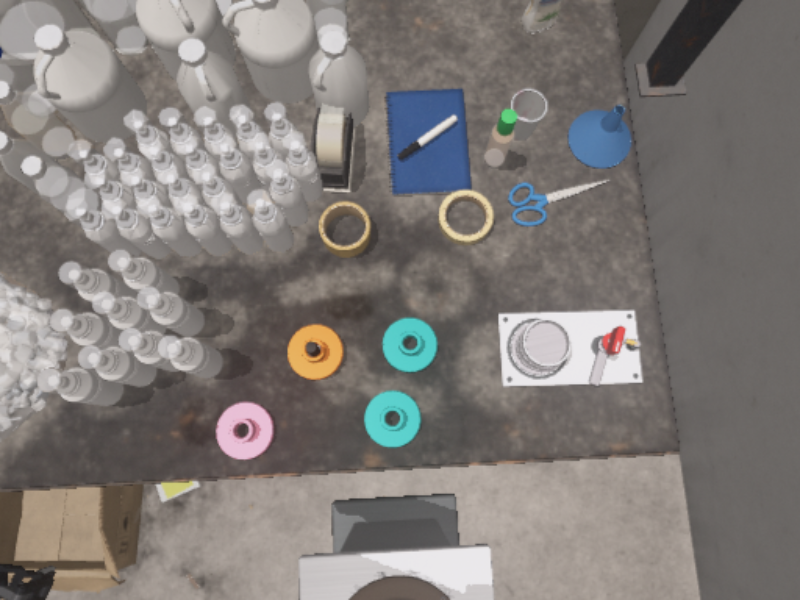

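The top view shows one orange lid with a black knob, at (315,350). The lookalikes are teal at (410,345) and (392,418), and pink at (245,430). The tin is at (543,345) and the red grip at (613,340). I'll measure these next and make the crop.

```bash
cat > meas.py <<'E'
from h import *
def ray(f,u,v,z):
    K=f["camera_matrix"];R,_=cv2.Rodrigues(np.array(f["rvec"],float));t=np.array(f["tvec"],float).ravel()
    d=R.T@np.linalg.solve(K,[u,v,1]);o=-R.T@t
    return o+d*(z-o[2])/d[2]
def hsv(f): return cv2.cvtColor(f["pixels"],cv2.COLOR_RGB2HSV)
E
python3 - <<'E'
from meas import *
import pickle
for n in("top","side"):
    f=pickle.load(open(n+'0.pkl','rb'));P=pts(f);H=hsv(f);z=P[...,2];ok=f["range_z"]>0
    R,_=cv2.Rodrigues(np.array(f["rvec"],float));print(n,'cam at',-R.T@np.array(f["tvec"]).ravel())
    m=(((H[...,0]<5)|(H[...,0]>174))&(H[...,1]>170)&ok&(P[...,1]<-200)&(P[...,0]<600)&(z>50)&(z<110))
    print('red',m.sum(),P[m].min(0),P[m].max(0))
    t=m&(z>90); q=P[t][:,:2].astype(np.float32); print('redtop',t.sum(),q.mean(0),cv2.minAreaRect(q) if len(q)>3 else '')
    m=(H[...,0]>8)&(H[...,0]<16)&(H[...,1]>200)&ok&(z>5)&(z<80)
    n_,l,st,c=cv2.connectedComponentsWithStats(m.astype(np.uint8));
    b=1+np.argmax(st[1:,4]);m=l==b;print('orange',m.sum(),np.median(z[m]),st[b])
    d=m&(abs(z-np.median(z[m]))<3);q=P[d][:,:2].astype(np.float32);print(' deck circ',cv2.minEnclosingCircle(q))
    h=m&(z>np.median(z[m])+18);q=P[h][:,:2].astype(np.float32);print(' collar',P[h].max(0),cv2.minEnclosingCircle(q) if len(q) else '')
    O=np.array(cv2.minEnclosingCircle(P[d][:,:2].astype(np.float32))[0])
    k=(np.hypot(*(P[...,:2]-O).transpose(2,0,1))<20)&(z>68)&ok;print(' knob',k.sum(),P[k].mean(0),P[k].max(0),cv2.minEnclosingCircle(P[k][:,:2].astype(np.float32)))
    # tin rim
    t=(abs(z-85)<5)&ok&(P[...,1]<-120)&(P[...,1]>-350)&(H[...,1]<60)&(P[...,0]<500)
    q=P[t][:,:2].astype(np.float32);print('rim',t.sum(),np.median(z[t]),cv2.minEnclosingCircle(q),cv2.fitEllipse(q))
    np.save(n+'rim.npy',P[t])
f=pickle.load(open('top0.pkl','rb'))
a=f["pixels"][190:260,170:240];b=f["pixels"][190:260,310:420]
save('crop0.png',np.hstack([cv2.resize(a,(280,280),interpolation=cv2.INTER_CUBIC),cv2.resize(b,(440,280),interpolation=cv2.INTER_CUBIC)]))
E
```

```text
top cam at [ 329.47598963   -7.55935399 1119.96880864]Traceback (most recent call last):
  File "<stdin>", line 7, in <module>
    return umr_minimum(a, axis, None, out, keepdims, initial, where)
ValueError: zero-size array to reduction operation minimum which has no identity
```

```bash
python3 - <<'E'
from meas import *
import pickle
f=pickle.load(open('top0.pkl','rb'));P=pts(f);H=hsv(f)
for u,v in[(613,340),(543,345),(315,335),(313,348),(505,320)]:
    u=int(u*.64);v=int(v*.64);print(u,v,P[v,u],f["range_z"][v,u],H[v,u])
E
```

```text
392 217 [ 472.16441221 -377.48608526   89.75870585] 1043.2665 [  0 107 124]
347 220 [ 474.04929485 -267.64579789   63.8334808 ] 1066.971 [167   9 208]
201 214 [516.72000139 118.51424178  24.55019657] 1107.4858 [ 18 156 232]
200 222 [486.85536926 115.47290511  77.94144528] 1048.9613 [ 5 31 90]
323 204 [ 529.41170404 -218.63038575   11.00083304] 1129.6274 [  0   0 120]
```

```bash
cat > m1.py <<'E'
from meas import *
import pickle
for n in("top","side"):
    f=pickle.load(open(n+'0.pkl','rb'));P=pts(f);H=hsv(f);z=P[...,2];ok=f["range_z"]>0;X,Y=P[...,0],P[...,1]
    print(n)
    m=(((H[...,0]<8)|(H[...,0]>170))&(H[...,1]>120)&ok&(abs(Y+380)<60)&(abs(X-470)<60)&(z>50)&(z<110))
    print('red',m.sum(),P[m].min(0).round(1),P[m].max(0).round(1))
    t=m&(z>90); q=P[t][:,:2].astype(np.float32); print('redtop',t.sum(),q.mean(0),cv2.minAreaRect(q) if len(q)>3 else '')
    near=(np.hypot(X-487,Y-115)<70)&ok
    m=(H[...,0]>6)&(H[...,0]<22)&(H[...,1]>130)&near&(z>5)
    d=m&(abs(z-22)<5);q=P[d][:,:2].astype(np.float32);print('deck',d.sum(),np.median(z[d]),cv2.minEnclosingCircle(q),q.min(0)/2+q.max(0)/2,np.ptp(q,0))
    h=m&(z>36);q=P[h][:,:2].astype(np.float32);print(' collar',h.sum(),P[h].max(0),cv2.minEnclosingCircle(q))
    k=near&(z>62);q=P[k][:,:2].astype(np.float32);print(' knob',k.sum(),P[k].mean(0),P[k].max(0),cv2.minEnclosingCircle(q))
    t=(abs(z-85)<4)&ok&(abs(Y+265)<70)&(abs(X-474)<70)
    q=P[t][:,:2].astype(np.float32);print('rim',t.sum(),np.median(z[t]),cv2.minEnclosingCircle(q),q.min(0)/2+q.max(0)/2,np.ptp(q,0))
    fg=(z>14)&(z<32)&ok&(abs(Y+380)<90)&(abs(X-440)<90)&(Y<-325)
    q=P[fg][:,:2].astype(np.float32);print('finger',fg.sum(),cv2.minAreaRect(q))
    fl=(abs(z-10)<3)&ok&(abs(Y+310)<150)&(abs(X-470)<100)
    q=P[fl][:,:2].astype(np.float32);print('plate',np.median(z[fl]),cv2.minAreaRect(q))
    for nm,(u,v) in {'x':(0,0)}.items(): pass
    b=(z>190)&(z<210)&ok&(Y>150)&(X<560)&(X>350)
    print('mist top xs', np.unique((P[b][:,:2]/25).round().astype(int)*25,axis=0).tolist()[:40])
f=pickle.load(open('top0.pkl','rb'))
a=f["pixels"][190:260,170:240];b=f["pixels"][190:260,310:420]
save('crop0.png',np.hstack([cv2.resize(a,(280,280),interpolation=cv2.INTER_CUBIC),cv2.resize(b,(440,280),interpolation=cv2.INTER_CUBIC)]))
E
python3 m1.py
```

```text
top
red 113 [ 450.4 -395.8   59.9] [ 491.4 -369.8  101.9]
redtop 75 [ 472.5186  -383.60147] ((470.3536376953125, -383.96002197265625), (13.603312492370605, 43.59953308105469), 67.26786041259766)
deck 783 21.903015742472416 ((487.4720764160156, 119.8786392211914), 48.089393615722656) [487.79327 119.76691] [94.13074 93.1377 ]
 collar 106 [505.87342158 138.20832044  76.13171731] ((487.23779296875, 119.67028045654297), 19.653499603271484)
 knob 50 [486.40417718 119.1221457   75.16323106] [495.28308881 128.90794129  81.08591828] ((486.9703369140625, 120.0201187133789), 9.708939552307129)
rim 141 85.23519090970343 ((474.0650329589844, -269.64764404296875), 40.3286247253418) [ 474.06274 -270.0056 ] [78.198944 79.9404  ]
finger 285 ((467.0787048339844, -385.3953857421875), (119.43199920654297, 126.79194641113281), 88.48319244384766)
plate 10.336530166178575 ((473.2969970703125, -308.33966064453125), (283.42486572265625, 130.13140869140625), 88.5321044921875)
mist top xs [[425, 475], [425, 500], [450, 300], [450, 400], [450, 425], [450, 450], [450, 475], [450, 500], [475, 300], [475, 325], [4
[... 1010 characters left out ...]
875, -387.3385925292969), (105.5234603881836, 121.59770965576172), 7.903445720672607)
plate 10.761246476146319 ((470.8300476074219, -324.892578125), (244.8565216064453, 135.31739807128906), 88.4225845336914)
mist top xs [[425, 475], [425, 500], [425, 775], [425, 800], [450, 300], [450, 325], [450, 400], [450, 425], [450, 450], [450, 475], [450, 500], [450, 750], [450, 775], [450, 800], [450, 825], [475, 300], [475, 325], [475, 350], [475, 375], [475, 400], [475, 425], [475, 450], [475, 700], [475, 725], [475, 750], [475, 775], [475, 800], [475, 825], [475, 850], [475, 875], [500, 300], [500, 325], [500, 350], [500, 375], [500, 400], [500, 450], [500, 475], [500, 700], [500, 725], [500, 750]]
```

View pics/crop0.png

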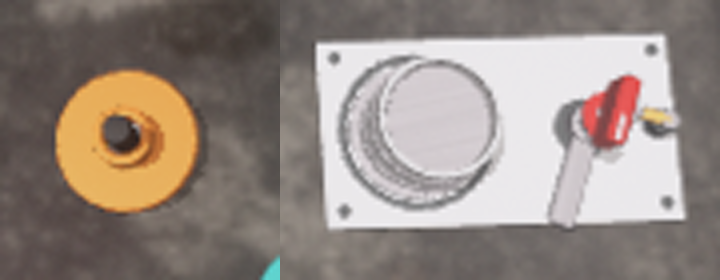

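```bash
python3 - <<'E'
from meas import *
import pickle
c=np.array([470,-383.5]);a=np.deg2rad(157.5);ex=np.array([np.cos(a),np.sin(a)]);ey=np.array([-ex[1],ex[0]])
for n in("top","side"):
    f=pickle.load(open(n+'0.pkl','rb'));P=pts(f);ok=f["range_z"]>0
    d=P[...,:2]-c;A=d@ex;B=d@ey;z=P[...,2]
    m=ok&(abs(A)<60)&(abs(B)<60)&(z>40)
    print(n)
    for lo in range(40,105,10):
        q=m&(z>=lo)&(z<lo+10)
        if q.sum():print(lo,q.sum(),'along',A[q].min().round(),A[q].max().round(),'across',B[q].min().round(),B[q].max().round())
    im=f["pixels"]
    ys,xs=np.where(m);save('cl_'+n+'.png',cv2.resize(im[ys.min()-15:ys.max()+20,xs.min()-15:xs.max()+15],None,fx=6,fy=6,interpolation=cv2.INTER_CUBIC)[:600,:800])
E
```

```text
top
40 23 along -24.0 -14.0 across 25.0 52.0
50 3 along -15.0 11.0 across -10.0 -8.0
60 44 along -17.0 21.0 across -16.0 17.0
70 18 along -19.0 22.0 across -7.0 -1.0
80 27 along -24.0 22.0 across -8.0 5.0
90 95 along -22.0 21.0 across -7.0 8.0
100 3 along -4.0 19.0 across -6.0 0.0
side
40 53 along -22.0 10.0 across -6.0 50.0
50 7 along 4.0 10.0 across -3.0 11.0
60 65 along -18.0 22.0 across -14.0 17.0
70 39 along -19.0 24.0 across -6.0 7.0
80 48 along -17.0 25.0 across -7.0 7.0
90 103 along -22.0 25.0 across -9.0 7.0
```

View pics/cl_side.png

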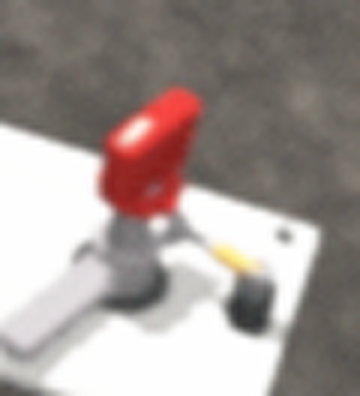

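Emit:
drive_tool([
  {"delta_pos": [5,-40,5],"roll": 0.1},
  {"delta_pos": [10,-80,10],"roll": 0.1},
], claw=55, grip_force=40)

```text
clock: 0.27
tool_pos: [213.6, 403.5, 239.5]
eef_rot: [[-0.958, 0.288, -0.002], [0.288, 0.957, -0.003], [0.001, -0.003, -1.0]]
wrist_force: [0.5, -0.7, 1.3]
width: 64.4
```

```bash
python3 -c "
from h import *
s=sense();print(s['clock'],s['qpos'].round(3),s['tool_pos'].round(1),s['eef_rot'].round(3),s['width'])"
```

```text
0.2667 [ 1.084 -0.    -0.157  1.418 -0.     1.377] [213.6 403.5 239.5] [[-0.958  0.288 -0.002]
 [ 0.288  0.957 -0.003]
 [ 0.001 -0.003 -1.   ]] 64.3832158003929
```

```bash
python3 - <<'E'
from meas import *
import pickle
c=np.array([470,-383.5]);a=np.deg2rad(157.5);ex=np.array([np.cos(a),np.sin(a)]);ey=np.array([-ex[1],ex[0]])
for n in("top","side"):
    f=pickle.load(open(n+'0.pkl','rb'));P=pts(f);ok=f["range_z"]>0
    d=P[...,:2]-c;A=d@ex;B=d@ey;z=P[...,2]
    m=ok&(abs(A)<30)&(abs(B)<30)&(abs(B)>10)&(z>55)
    print(n,np.sort(z[m]).round(1)[-20:], A[m].round()[:12],B[m].round()[:12],f["pixels"][m][:8].tolist())
E
```

```text
top [60.7 61.2 61.5 62.2 62.3 62.3 63.1 63.2 63.5 64.  64.2 64.5 65.  65.2
 65.4 65.5 65.8 66.  66.5 67.6] [-10. -10.  -6.  -6.  -4.  -4.  -5.  -1.  -2.  -2.   1.   2.] [-13. -12. -16. -14. -15. -13. -10. -16. -13. -11. -15. -14.] [[218, 155, 155], [228, 96, 94], [187, 98, 97], [226, 89, 87], [215, 97, 95], [229, 90, 87], [230, 90, 88], [184, 127, 128]]
side [61.9 62.4 62.6 62.9 63.  63.  63.1 63.2 63.6 63.7 63.9 64.  64.2 64.3
 64.4 64.4 64.9 65.5 65.7 65.9] [ 10.  13.  -7. -10.   0.  -3.  -3.   3.   2.  -0.  -4.  11.] [-14. -12.  12.  12.  11.  12.  14.  11.  12.  14.  14.  10.] [[250, 238, 236], [246, 236, 233], [177, 79, 76], [203, 149, 146], [173, 50, 50], [184, 53, 49], [201, 111, 108], [174, 47, 46]]
```

Emit:
drive_tool([
  {"delta_pos": [12,-41,2],"roll": -0.05},
  {"delta_pos": [24,-82,4],"roll": -0.1},
  {"delta_pos": [36,-123,6],"roll": -0.1},
  {"delta_pos": [48,-163,8],"roll": -0.1},
  {"delta_pos": [60,-203,10],"roll": -0.1},
  {"delta_pos": [72,-243,12],"roll": -0.1},
  {"delta_pos": [84,-283,14],"roll": -0.1},
  {"delta_pos": [96,-323,16],"roll": -0.1},
  {"delta_pos": [108,-363,18],"roll": -0.1},
  {"delta_pos": [120,-403,20],"roll": -0.1},
])

```text
clock: 1.1
tool_pos: [332.3, 2.8, 261.2]
eef_rot: [[-0.922, 0.388, 0.001], [0.388, 0.922, 0.0], [-0.001, 0.0, -1.0]]
wrist_force: [1.3, 1.3, 0.0]
width: 54.8
```

Emit:
drive_tool([
  {"delta_pos": [14,-39,-5],"roll": 0},
  {"delta_pos": [28,-78,-10],"roll": 0},
  {"delta_pos": [42,-117,-15],"roll": 0},
  {"delta_pos": [56,-156,-20],"roll": 0},
  {"delta_pos": [70,-195,-25],"roll": 0},
  {"delta_pos": [84,-234,-30],"roll": 0},
  {"delta_pos": [98,-273,-40],"roll": 0},
  {"delta_pos": [112,-312,-60],"roll": 0},
  {"delta_pos": [125,-350,-80],"roll": 0},
  {"delta_pos": [136,-384,-100],"roll": 0},
])

```text
clock: 1.93
tool_pos: [466.7, -374.4, 164.0]
eef_rot: [[-0.921, 0.389, 0.0], [0.389, 0.921, -0.0], [-0.0, 0.0, -1.0]]
wrist_force: [0.6, 0.1, 0.2]
width: 54.5
```

Emit:
drive_tool([
  {"delta_pos": [0,0,-5],"roll": 0},
  {"delta_pos": [0,0,-10],"roll": 0},
  {"delta_pos": [0,0,-15],"roll": 0},
])

```text
clock: 2.18
tool_pos: [465.9, -372.0, 149.1]
eef_rot: [[-0.921, 0.389, -0.001], [0.389, 0.921, 0.001], [0.002, 0.001, -1.0]]
wrist_force: [-0.0, 0.0, 0.3]
width: 54.7
```

```bash
python3 - <<'E'
from h import *
s=sense();print(s['tool_pos'].round(1),s['eef_rot'].round(3).tolist(),s['qpos'].round(2))
for n in("side","top"):
    f=grab_frame(n);im=f["pixels"]
    save(n+'1.png',cv2.resize(im[150:330,250:490],(800,600),interpolation=cv2.INTER_CUBIC))
E
```

```text
[ 465.9 -372.   149.1] [[-0.921, 0.389, -0.001], [0.389, 0.921, 0.001], [0.002, 0.001, -1.0]] [-0.67  0.27 -0.04  1.26  0.   -0.27]
```

View pics/side1.png

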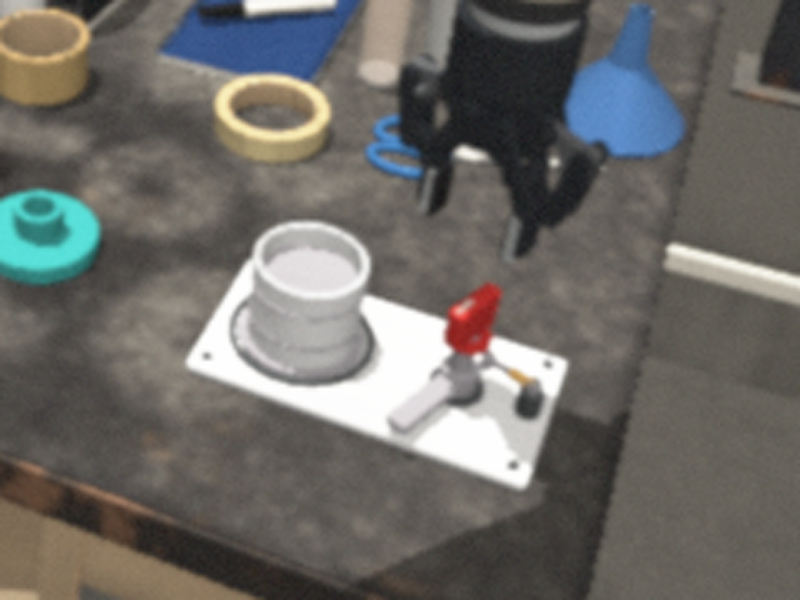

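Emit:
drive_tool([
  {"delta_pos": [4,-11.5,0],"roll": 0},
  {"delta_pos": [4,-11.5,-20],"roll": 0},
  {"delta_pos": [4,-11.5,-40],"roll": 0},
  {"delta_pos": [4,-11.5,-58],"roll": 0},
  {"delta_pos": [4,-11.5,-68],"roll": 0},
  {"delta_pos": [4,-11.5,-76],"roll": 0},
  {"delta_pos": [4,-11.5,-76],"roll": 0},
])

```text
clock: 2.87
tool_pos: [470.1, -382.8, 73.5]
eef_rot: [[-0.922, 0.388, -0.001], [0.388, 0.922, 0.001], [0.001, 0.0, -1.0]]
wrist_force: [-0.6, 0.2, -0.3]
width: 54.9
```

Emit:
drive_tool([
  {"delta_pos": [0,0,0],"roll": 0},
  {"delta_pos": [0,0,0],"roll": 0},
  {"delta_pos": [0,0,0],"roll": 0},
  {"delta_pos": [0,0,0],"roll": 0},
  {"delta_pos": [0,0,0],"roll": 0},
], claw=8, grip_force=40)

```text
clock: 3.28
tool_pos: [471.1, -383.9, 75.3]
eef_rot: [[-0.922, 0.388, 0.002], [0.388, 0.922, -0.001], [-0.002, 0.0, -1.0]]
wrist_force: [0.2, 3.7, 5.7]
width: 12.9
```

```bash
python3 - <<'E'
from h import *
s=sense();print(s['clock'],s['tool_pos'].round(1),s['wrist_force'].round(1),s['ft_torque'].round(2),s['width'])
f=grab_frame("side");im=f["pixels"]
save('side2.png',cv2.resize(im[200:320,300:460],(800,600),interpolation=cv2.INTER_CUBIC))
E
```

```text
3.2833 [ 471.1 -383.9   75.3] [0.2 3.7 5.7] [ 0.46 -0.01  0.08] 12.918255691585907
```

View pics/side2.png

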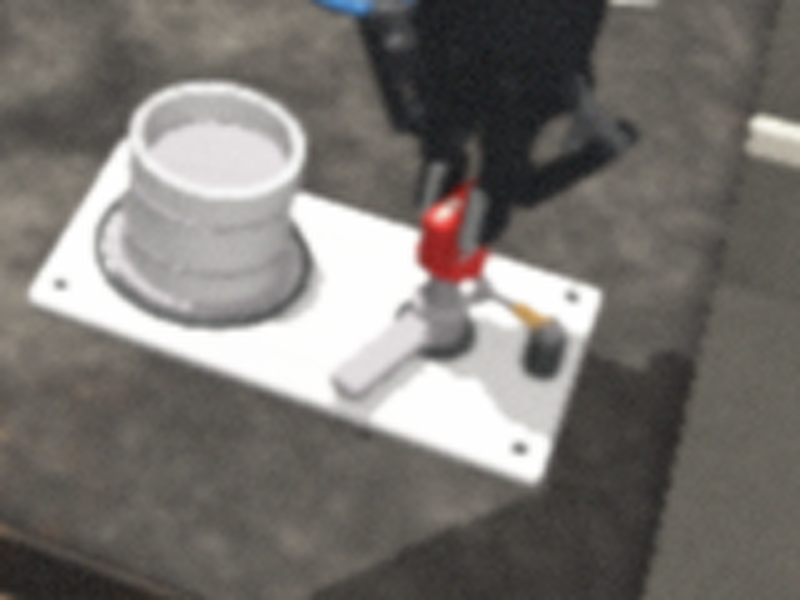

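The side view shows both fingers straddling the red bar at (450,235), with a 12.9 mm opening. I'll turn it clockwise now.

Emit:
drive_tool([
  {"delta_pos": [0,0,0],"roll": -0.06},
  {"delta_pos": [0,0,0],"roll": -0.14},
  {"delta_pos": [0,0,0],"roll": -0.22},
  {"delta_pos": [0,0,0],"roll": -0.3},
  {"delta_pos": [0,0,0],"roll": -0.38},
  {"delta_pos": [0,0,0],"roll": -0.46},
  {"delta_pos": [0,0,0],"roll": -0.54},
  {"delta_pos": [0,0,0],"roll": -0.62},
  {"delta_pos": [0,0,0],"roll": -0.7},
  {"delta_pos": [0,0,0],"roll": -0.78},
])

```text
clock: 4.17
tool_pos: [471.0, -383.9, 75.3]
eef_rot: [[-0.379, 0.926, 0.002], [0.926, 0.379, -0.001], [-0.001, 0.001, -1.0]]
wrist_force: [-0.0, 2.8, 7.3]
width: 13.1
```

Emit:
drive_tool([
  {"delta_pos": [0,0,0],"roll": -0.08},
  {"delta_pos": [0,0,0],"roll": -0.16},
  {"delta_pos": [0,0,0],"roll": -0.24},
  {"delta_pos": [0,0,0],"roll": -0.32},
  {"delta_pos": [0,0,0],"roll": -0.38},
  {"delta_pos": [0,0,0],"roll": -0.42},
  {"delta_pos": [0,0,0],"roll": -0.42},
  {"delta_pos": [0,0,0],"roll": -0.42},
])

```text
clock: 4.83
tool_pos: [471.0, -384.0, 75.3]
eef_rot: [[0.028, 1.0, 0.002], [1.0, -0.028, -0.001], [-0.001, 0.002, -1.0]]
wrist_force: [0.5, 2.5, 5.8]
width: 13.1
```

```bash
python3 - <<'E'
from h import *
s=sense();print(s['clock'],s['tool_pos'].round(1),s['wrist_force'].round(1),s['ft_torque'].round(2),s['width'])
f=grab_frame("side");im=f["pixels"]
save('side3.png',cv2.resize(im[200:320,300:460],(800,600),interpolation=cv2.INTER_CUBIC))
E
```

```text
4.8333 [ 471.  -384.    75.3] [0.5 2.5 5.8] [0.47 0.17 0.02] 13.100075875264984
```

View pics/side3.png

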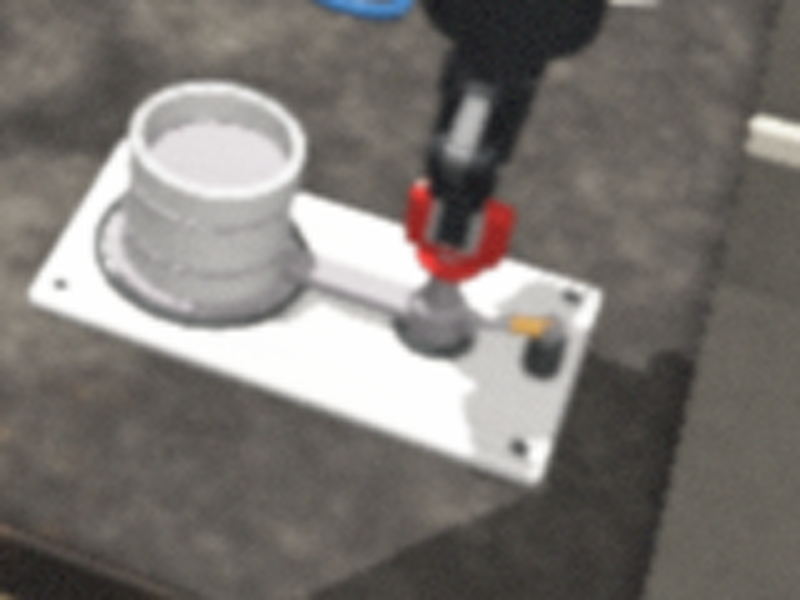

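The side view shows the steel finger now over the tin's foot at (300,265). The clamp is home, so I'll release, rise and go to the lids.

Emit:
drive_tool([
  {"delta_pos": [0,0,0],"roll": 0},
  {"delta_pos": [0,0,0],"roll": 0},
  {"delta_pos": [0,0,0],"roll": 0},
  {"delta_pos": [0,0,20],"roll": 0},
  {"delta_pos": [0,0,50],"roll": 0},
  {"delta_pos": [0,0,90],"roll": 0},
  {"delta_pos": [0,20,120],"roll": 0},
  {"delta_pos": [0,55,130],"roll": 0},
  {"delta_pos": [0,95,130],"roll": 0},
  {"delta_pos": [0,135,130],"roll": 0},
], claw=60)

```text
clock: 5.72
tool_pos: [470.6, -248.3, 204.9]
eef_rot: [[0.03, 1.0, 0.002], [1.0, -0.03, -0.001], [-0.001, 0.002, -1.0]]
wrist_force: [1.3, 0.3, -0.5]
width: 59.5
```

Emit:
drive_tool([
  {"delta_pos": [2,41,0],"roll": 0},
  {"delta_pos": [4,82,0],"roll": 0},
  {"delta_pos": [6,123,0],"roll": 0},
  {"delta_pos": [8,164,0],"roll": 0},
  {"delta_pos": [10,205,-10],"roll": 0},
  {"delta_pos": [12,246,-20],"roll": 0},
  {"delta_pos": [14,287,-30],"roll": 0},
  {"delta_pos": [15,328,-40],"roll": 0},
  {"delta_pos": [16,355,-50],"roll": 0},
  {"delta_pos": [16,368,-60],"roll": 0},
])

```text
clock: 6.55
tool_pos: [486.2, 122.5, 143.3]
eef_rot: [[0.025, 1.0, 0.0], [1.0, -0.025, 0.001], [0.001, 0.0, -1.0]]
wrist_force: [0.0, -0.4, -0.5]
width: 59.8
```

Emit:
drive_tool([
  {"delta_pos": [0,0,0],"roll": 0},
  {"delta_pos": [0,0,0],"roll": 0},
])

```text
clock: 6.72
tool_pos: [485.8, 119.5, 143.4]
eef_rot: [[0.026, 1.0, -0.002], [1.0, -0.026, -0.001], [-0.001, -0.002, -1.0]]
wrist_force: [0.6, -0.5, 0.1]
width: 60.1
```

```bash
python3 - <<'E'
from h import *
s=sense();print(s['clock'],s['tool_pos'].round(1),s['wrist_force'].round(1),s['ft_torque'].round(2),s['width'],s['qpos'].round(2))
for n in("side","top"):
    im=grab_frame(n)["pixels"]
    save(n+'4.png',cv2.resize(im,(800,600)))
E
```

```text
6.7167 [485.8 119.5 143.4] [ 0.6 -0.5  0.1] [0.04 0.03 0.05] 60.07515416333101 [ 0.24  0.1  -0.27  1.21 -0.    1.84]
```

View pics/side4.png

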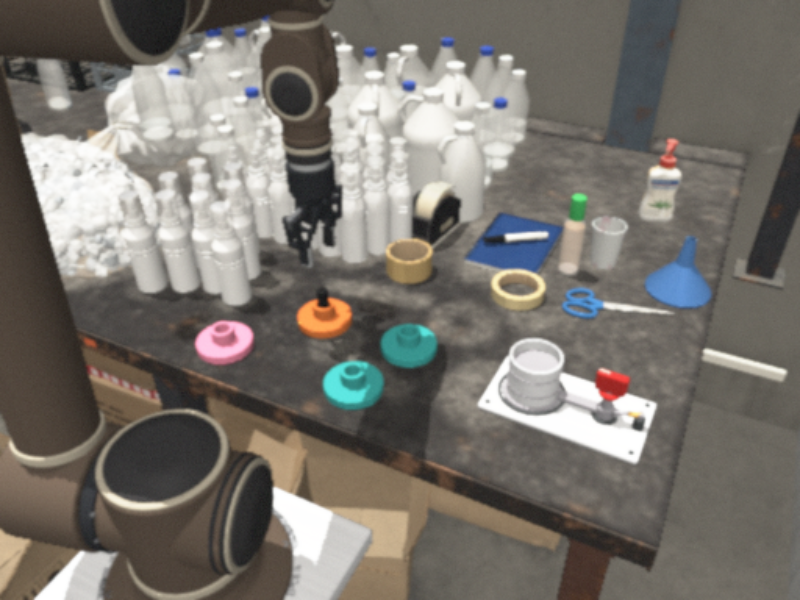

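View pics/top4.png

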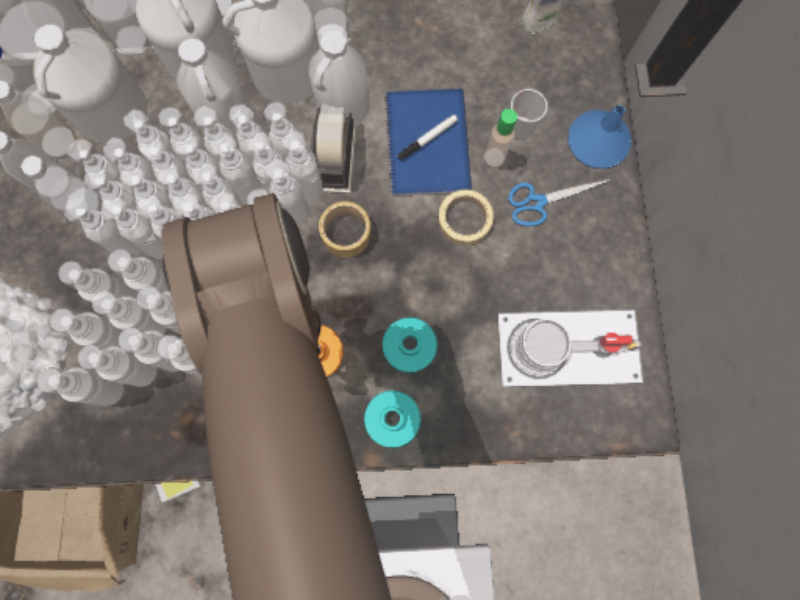

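The top view confirms the finger points at the tin, at (585,345). The side view shows the gripper above the orange lid, whose knob is at (322,293). I'll descend now.

Emit:
drive_tool([
  {"delta_pos": [1,0.5,-25],"roll": 0},
  {"delta_pos": [1,0.5,-50],"roll": 0},
  {"delta_pos": [1,0.5,-70],"roll": 0},
  {"delta_pos": [1,0.5,-82],"roll": 0},
  {"delta_pos": [1,0.5,-90],"roll": 0},
  {"delta_pos": [1,0.5,-90],"roll": 0},
])

```text
clock: 7.32
tool_pos: [486.9, 118.4, 53.0]
eef_rot: [[0.03, 1.0, -0.002], [1.0, -0.03, -0.001], [-0.001, -0.002, -1.0]]
wrist_force: [-0.8, 0.1, 0.5]
width: 60.2
```

Emit:
drive_tool([
  {"delta_pos": [0,0,0],"roll": 0},
  {"delta_pos": [0,0,0],"roll": 0},
  {"delta_pos": [0,0,0],"roll": 0},
  {"delta_pos": [0,0,0],"roll": 0},
  {"delta_pos": [0,0,0],"roll": 0},
], claw=12, grip_force=50)

```text
clock: 7.73
tool_pos: [488.0, 119.8, 55.3]
eef_rot: [[0.028, 1.0, 0.002], [1.0, -0.028, 0.0], [0.0, 0.002, -1.0]]
wrist_force: [-1.6, -1.1, 6.7]
width: 18.2
```

```bash
python3 - <<'E'
from h import *
s=sense();print(s['clock'],s['tool_pos'].round(1),s['wrist_force'].round(1),s['ft_torque'].round(2),s['width'],s['qpos'].round(2))
im=grab_frame("side")["pixels"]
save('side5.png',cv2.resize(im[120:240,150:310],(800,600),interpolation=cv2.INTER_CUBIC))
E
```

```text
7.7333 [488.  119.8  55.3] [-1.6 -1.1  6.7] [-0.16  0.35 -0.  ] 18.235752903704203 [ 0.24  0.14 -0.41  1.01 -0.    1.84]
```

View pics/side5.png

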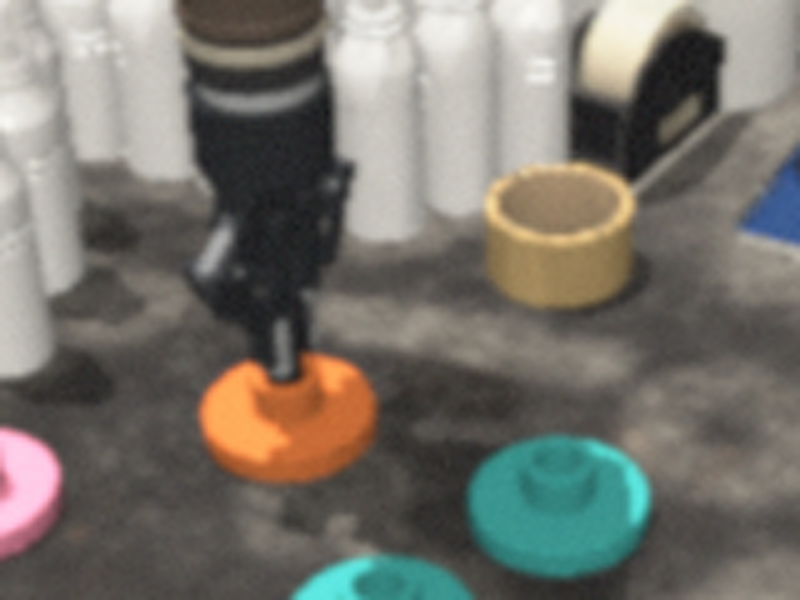

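The fingers hold the black knob above the orange collar at (285,370). I'll lift.

Emit:
drive_tool([
  {"delta_pos": [0,0,6],"roll": 0},
  {"delta_pos": [0,0,16],"roll": 0},
  {"delta_pos": [0,0,30],"roll": 0},
  {"delta_pos": [0,0,48],"roll": 0},
  {"delta_pos": [0,0,66],"roll": 0},
  {"delta_pos": [0,0,84],"roll": 0},
  {"delta_pos": [0,0,102],"roll": 0},
  {"delta_pos": [0,0,118],"roll": 0},
  {"delta_pos": [0,0,128],"roll": 0},
  {"delta_pos": [0,0,132],"roll": 0},
])

```text
clock: 8.62
tool_pos: [488.0, 119.9, 188.0]
eef_rot: [[0.028, 1.0, 0.002], [1.0, -0.028, 0.001], [0.001, 0.002, -1.0]]
wrist_force: [0.3, 0.6, -3.2]
width: 18.2
```

```bash
python3 - <<'E'
from h import *
s=sense();print(s['clock'],s['tool_pos'].round(1),s['wrist_force'].round(1),s['ft_torque'].round(2),s['width'],s['qpos'].round(2))
im=grab_frame("side")["pixels"]
save('side6.png',cv2.resize(im[90:210,140:300],(800,600),interpolation=cv2.INTER_CUBIC))
E
```

```text
8.6167 [488.  119.9 188. ] [ 0.3  0.6 -3.2] [-0.04 -0.06  0.01] 18.164903141156845 [ 0.24  0.08 -0.18  1.3   0.    1.84]
```

View pics/side6.png

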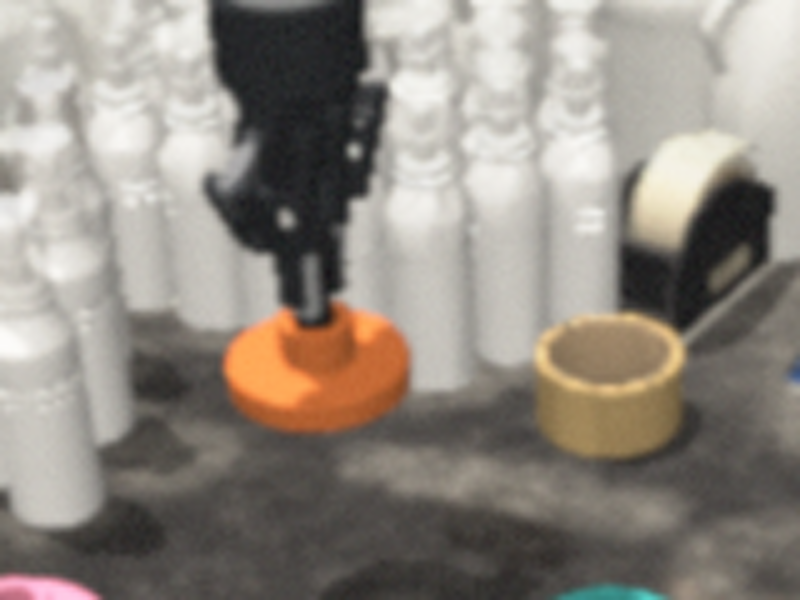

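The side view shows the nested pair lifted level at (315,365). The 3.2 N load matches both lids. I'll carry them to the tin.

Emit:
drive_tool([
  {"delta_pos": [0,-5,0],"roll": 0},
  {"delta_pos": [-1,-17,0],"roll": 0},
  {"delta_pos": [-2,-37,0],"roll": 0},
  {"delta_pos": [-3,-62,0],"roll": 0},
  {"delta_pos": [-4,-88,0],"roll": 0},
  {"delta_pos": [-5,-114,0],"roll": 0},
  {"delta_pos": [-6,-140,0],"roll": 0},
  {"delta_pos": [-7,-166,0],"roll": 0},
  {"delta_pos": [-8,-192,0],"roll": 0},
  {"delta_pos": [-8,-218,0],"roll": 0},
])

```text
clock: 9.5
tool_pos: [477.9, -100.3, 184.9]
eef_rot: [[0.029, 1.0, -0.002], [1.0, -0.029, 0.0], [-0.0, -0.002, -1.0]]
wrist_force: [0.7, 0.0, -2.4]
width: 18.2
```

Emit:
drive_tool([
  {"delta_pos": [-1,-26,0],"roll": 0},
  {"delta_pos": [-2,-52,0],"roll": 0},
  {"delta_pos": [-3,-78,0],"roll": 0},
  {"delta_pos": [-4,-104,0],"roll": 0},
  {"delta_pos": [-5,-130,0],"roll": 0},
  {"delta_pos": [-6,-150,0],"roll": 0},
  {"delta_pos": [-6,-163,0],"roll": 0},
  {"delta_pos": [-6,-170,0],"roll": 0},
  {"delta_pos": [-6,-171,0],"roll": 0},
  {"delta_pos": [-6,-171,0],"roll": 0},
])

```text
clock: 10.33
tool_pos: [473.0, -269.1, 185.6]
eef_rot: [[0.028, 1.0, -0.001], [1.0, -0.028, 0.001], [0.001, -0.001, -1.0]]
wrist_force: [0.2, 0.4, -2.9]
width: 18.2
```

```bash
cat > look.py <<'E'
from meas import *
import sys
i=sys.argv[1]
s=sense();print(s['clock'],s['tool_pos'].round(1),s['wrist_force'].round(1),s['ft_torque'].round(2),s['width'],s['qpos'].round(2))
for n in ("side","top"):
    f=grab_frame(n);im=f["pixels"];P=pts(f);H=hsv(f);ok=f["range_z"]>0;z=P[...,2]
    x0,y0=(270,130) if n=="side" else (280,150)
    save(n+i+'.png',cv2.resize(im[y0:y0+150,x0:x0+200],(800,600),interpolation=cv2.INTER_CUBIC))
    m=(H[...,0]>6)&(H[...,0]<22)&(H[...,1]>130)&ok&(abs(P[...,0]-474)<70)&(abs(P[...,1]+269)<70)&(z>50)
    if m.sum()<30: continue
    zs=np.percentile(z[m],[5,25,50,75,95]).round(1);print(n,m.sum(),zs)
    deck=np.median(z[m]);d=m&(abs(z-deck)<4);q=P[d];A=np.c_[q[:,:2],np.ones(len(q))];c=np.linalg.lstsq(A,q[:,2],rcond=None)[0]
    print(' deck z',deck,'slope',c[:2].round(3),'circ',cv2.minEnclosingCircle(q[:,:2].astype(np.float32)),'bb',(q.min(0)/2+q.max(0)/2).round(1),np.ptp(q,0).round(1))
    h=m&(z>deck+12);q=P[h];
    if len(q)>5: print(' collar',len(q),q.max(0).round(1),cv2.minEnclosingCircle(q[:,:2].astype(np.float32)))
E
python3 look.py 7
```

```text
10.3333 [ 473.  -269.1  185.6] [ 0.2  0.4 -2.9] [ 0.02  0.02 -0.01] 18.16363279075479 [-0.52  0.17 -0.09  1.31  0.    1.08]
side 998 [142.5 151.9 153.3 154.9 176.5]
 deck z 153.27586435251868 slope [-0.002  0.002] circ ((471.864501953125, -266.0317687988281), 49.651947021484375) bb [ 469.8 -267.3  153.2] [93.4 93.3  7.8]
 collar 148 [ 490.9 -247.7  190.4] ((471.5694274902344, -267.5938720703125), 21.252195358276367)
top 735 [150.3 151.8 153.3 155.  177.7]
 deck z 153.25680966702154 slope [-0.006  0.001] circ ((473.58282470703125, -266.61297607421875), 47.51748275756836) bb [ 473.4 -252.8  153.3] [93.6 64.5  7.9]
 collar 95 [ 495.7 -232.6  321.2] ((458.88555908203125, -259.8558349609375), 37.05225372314453)
```

View pics/side7.png

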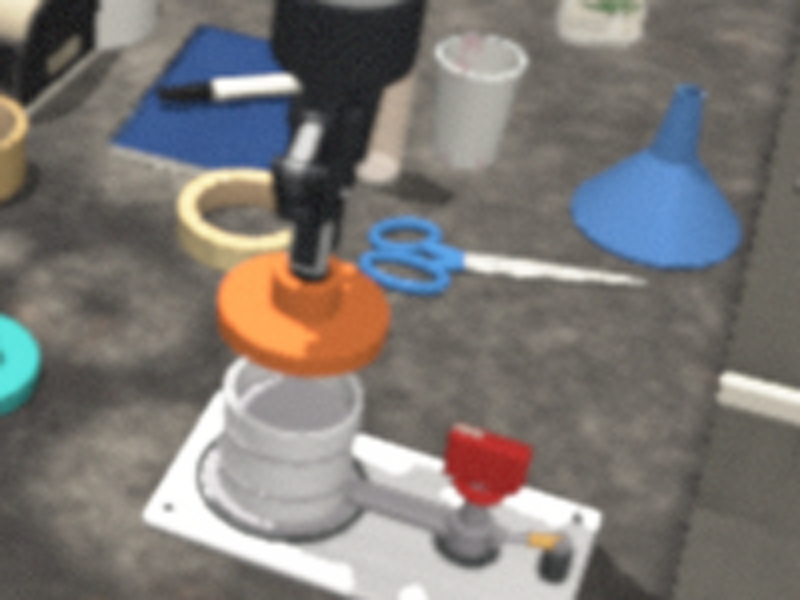

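View pics/top7.png

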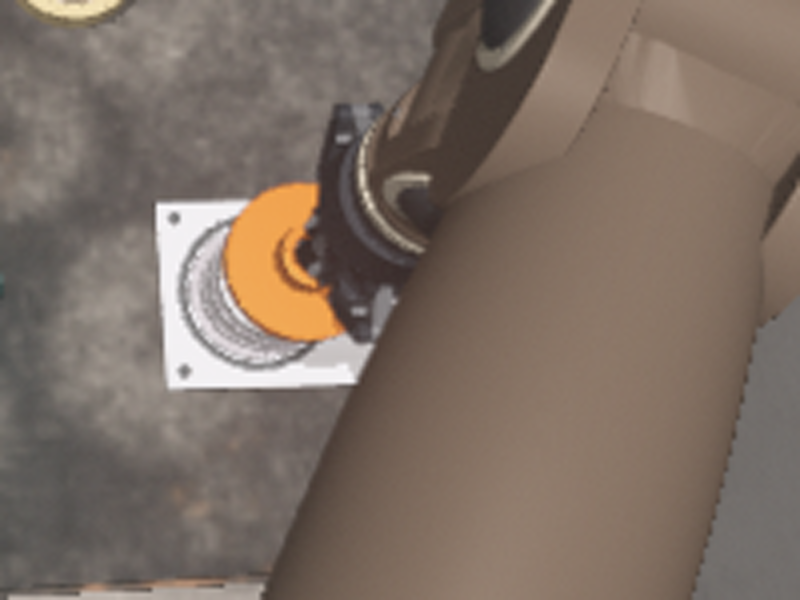

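The side view shows the pair hovering level over the tin, with the lid at (305,310) and the tin mouth at (293,395). Against the earlier grasps, camera x reads about 1 mm low. That makes the correction +2 mm in x and −0.8 mm in y, then I'll lower.

Emit:
drive_tool([
  {"delta_pos": [2,-0.8,-3],"roll": 0},
  {"delta_pos": [2,-0.8,-12],"roll": 0},
  {"delta_pos": [2,-0.8,-24],"roll": 0},
  {"delta_pos": [2,-0.8,-34],"roll": 0},
  {"delta_pos": [2,-0.8,-40],"roll": 0},
  {"delta_pos": [2,-0.8,-43],"roll": 0},
  {"delta_pos": [2,-0.8,-43],"roll": 0},
])

```text
clock: 11.02
tool_pos: [475.0, -269.7, 142.0]
eef_rot: [[0.028, 1.0, -0.001], [1.0, -0.028, 0.001], [0.001, -0.001, -1.0]]
wrist_force: [-1.1, -0.3, -2.6]
width: 18.4
```

```bash
python3 look.py 8
```

```text
11.0167 [ 475.  -269.7  142. ] [-1.1 -0.3 -2.6] [-0.03 -0.01  0.  ] 18.404070725039556 [-0.52  0.18 -0.17  1.22 -0.    1.08]
side 957 [100.2 108.3 109.8 111.7 132.5]
 deck z 109.76259199187223 slope [-0.004  0.   ] circ ((473.5875549316406, -267.59490966796875), 49.13237762451172) bb [ 472.  -267.1  109.7] [95.1 93.8  7.9]
 collar 139 [ 490.1 -247.9  153.5] ((472.393798828125, -267.17657470703125), 20.392467498779297)
top 665 [106.5 108.6 110.2 111.9 135.1]
 deck z 110.19438172506342 slope [-0.007  0.   ] circ ((474.9739990234375, -268.23095703125), 47.50560760498047) bb [ 475.2 -253.6  110.2] [92.8 62.9  8. ]
 collar 90 [ 495.8 -232.8  282.7] ((462.316650390625, -258.26043701171875), 34.138519287109375)
```

View pics/side8.png

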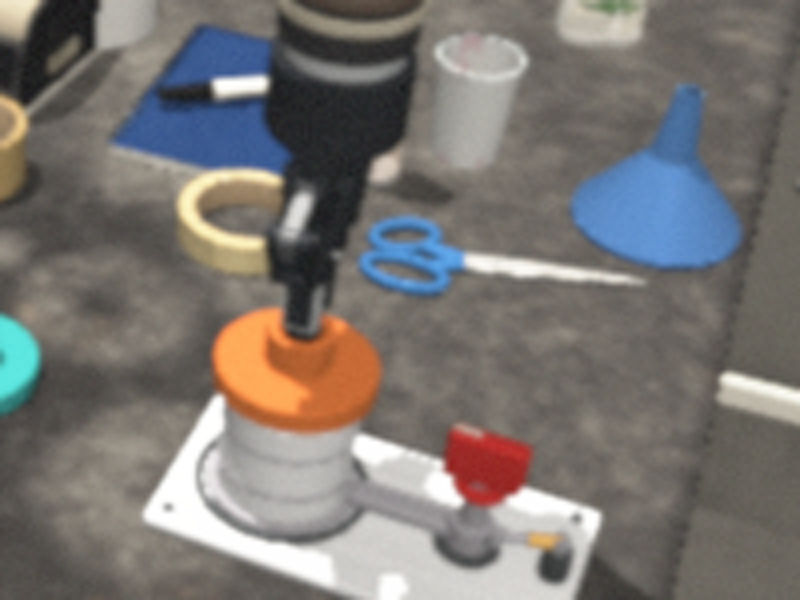

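Emit:
drive_tool([
  {"delta_pos": [-0.5,-0.5,-2],"roll": 0},
  {"delta_pos": [-0.5,-0.5,-4],"roll": 0},
  {"delta_pos": [-0.5,-0.5,-6],"roll": 0},
  {"delta_pos": [-0.5,-0.5,-8],"roll": 0},
])

```text
clock: 11.45
tool_pos: [474.9, -270.7, 135.0]
eef_rot: [[0.028, 1.0, 0.0], [1.0, -0.028, -0.0], [-0.0, 0.0, -1.0]]
wrist_force: [0.2, 0.2, -3.0]
width: 18.2
```

Emit:
drive_tool([
  {"delta_pos": [0,0,-2],"roll": 0},
  {"delta_pos": [0,0,-4],"roll": 0},
  {"delta_pos": [0,0,-6],"roll": 0},
  {"delta_pos": [0,0,-7],"roll": 0},
  {"delta_pos": [0,0,-7],"roll": 0},
])

```text
clock: 11.87
tool_pos: [474.8, -270.5, 127.6]
eef_rot: [[0.028, 1.0, -0.0], [1.0, -0.028, 0.0], [0.0, -0.0, -1.0]]
wrist_force: [0.0, 0.1, -3.4]
width: 17.9
```

```bash
python3 look.py 9
```

```text
11.8667 [ 474.8 -270.5  127.6] [ 0.   0.1 -3.4] [ 0.01 -0.02 -0.02] 17.921314295464963 [-0.52  0.19 -0.2   1.19 -0.    1.08]
side 940 [ 86.   94.   95.4  97.2 118.6]
 deck z 95.421175913973 slope [-0.007  0.001] circ ((473.40557861328125, -268.2609558105469), 49.899147033691406) bb [ 472.4 -268.3   95.4] [97.8 95.3  7.9]
 collar 142 [ 490.1 -248.8  138. ] ((472.69378662109375, -268.3642883300781), 20.36834144592285)
top 650 [ 91.6  93.8  95.3  97.3 119.1]
 deck z 95.32897434062824 slope [-0.005 -0.001] circ ((474.4040222167969, -268.7957458496094), 47.39013671875) bb [ 474.7 -253.2   95.4] [93.6 61.7  7.9]
 collar 85 [ 496.  -233.7  268.1] ((459.173095703125, -260.4682312011719), 37.198944091796875)
```

View pics/side9.png

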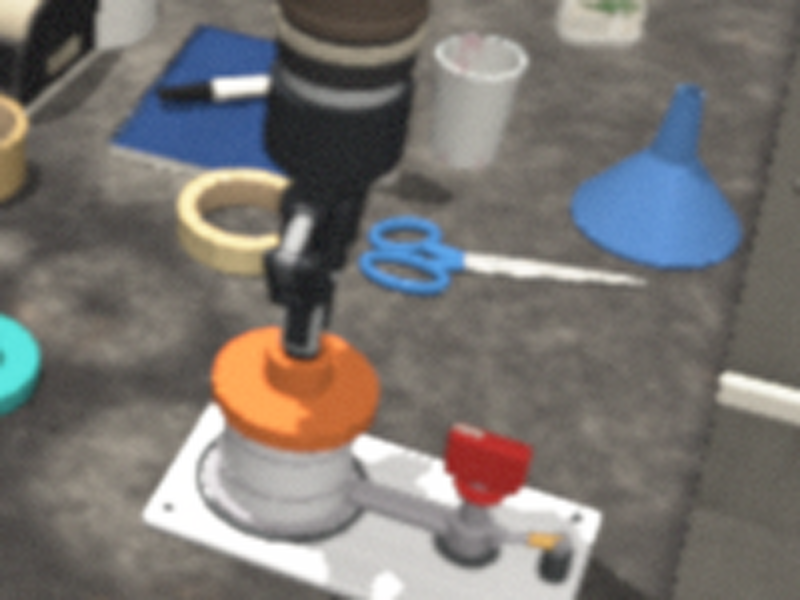

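Emit:
drive_tool([
  {"delta_pos": [0,0,-1],"roll": 0},
  {"delta_pos": [0,0,-2],"roll": 0},
  {"delta_pos": [0,0,-2],"roll": 0},
])

```text
clock: 12.22
tool_pos: [475.0, -270.7, 126.4]
eef_rot: [[0.028, 1.0, 0.0], [1.0, -0.028, -0.0], [-0.0, 0.0, -1.0]]
wrist_force: [-1.1, -0.8, -0.3]
width: 18.2
```

Emit:
drive_tool([
  {"delta_pos": [0,0,-0.5],"roll": 0},
  {"delta_pos": [0,0,-1],"roll": 0},
  {"delta_pos": [0,0,-1],"roll": 0},
])

```text
clock: 12.47
tool_pos: [475.1, -270.8, 126.2]
eef_rot: [[0.028, 1.0, 0.001], [1.0, -0.028, -0.001], [-0.001, 0.001, -1.0]]
wrist_force: [-3.1, 0.3, 6.5]
width: 17.8
```

```bash
python3 look.py 10
```

```text
12.4667 [ 475.1 -270.8  126.2] [-3.1  0.3  6.5] [0.21 0.47 0.04] 17.752610363427806 [-0.52  0.19 -0.2   1.18 -0.    1.08]
side 942 [ 85.1  92.5  94.1  95.8 117. ]
 deck z 94.05652695926199 slope [0.003 0.002] circ ((473.56488037109375, -267.49652099609375), 49.0920295715332) bb [ 472.4 -268.7   93.9] [94.8 94.5  7.7]
 collar 140 [ 489.7 -249.4  132.8] ((472.8645935058594, -269.11395263671875), 20.407865524291992)
top 642 [ 90.5  92.4  93.9  95.6 118.8]
 deck z 93.8850874910241 slope [-0.002  0.003] circ ((475.1563415527344, -268.8251953125), 47.44704818725586) bb [ 475.1 -253.6   93.9] [93.5 62.4  7.8]
 collar 86 [ 497.9 -233.6  267.5] ((459.9453430175781, -260.555419921875), 38.23020935058594)
```

The lid has seated. The wrist force reads +6.5 N, and the tool height puts the plug bottom at 71 mm, as expected. I'll release the knob.

Emit:
drive_tool([
  {"delta_pos": [0,0,0.5],"roll": 0},
  {"delta_pos": [0,0,0.5],"roll": 0},
  {"delta_pos": [0,0,0.5],"roll": 0},
  {"delta_pos": [0,0,0.5],"roll": 0},
  {"delta_pos": [0,0,0.5],"roll": 0},
  {"delta_pos": [0,0,0.5],"roll": 0},
  {"delta_pos": [0,0,0.5],"roll": 0},
  {"delta_pos": [0,0,0.5],"roll": 0},
], claw=65)

```text
clock: 13.23
tool_pos: [474.9, -270.6, 125.4]
eef_rot: [[0.028, 1.0, -0.0], [1.0, -0.028, 0.0], [0.0, -0.0, -1.0]]
wrist_force: [-0.6, -0.5, -0.0]
width: 65.0
```

```bash
python3 look.py 11
```

```text
13.2333 [ 474.9 -270.6  125.4] [-0.6 -0.5 -0. ] [-0.01 -0.    0.  ] 65.04044969827481 [-0.52  0.19 -0.2   1.18  0.    1.08]
side 898 [ 84.1  92.4  93.8  95.3 115. ]
 deck z 93.75010765164194 slope [0.007 0.001] circ ((473.4576721191406, -269.84356689453125), 49.27729797363281) bb [ 472.6 -268.6   93.8] [96.7 94.7  7.9]
 collar 103 [ 491.3 -252.3  158.3] ((459.4393310546875, -270.134521484375), 32.99736404418945)
top 630 [ 90.   92.3  93.9  96.  118.2]
 deck z 93.89224799553146 slope [ 0.    -0.001] circ ((474.8373107910156, -268.4820556640625), 46.66392517089844) bb [ 474.9 -253.8   93.9] [93.1 62.2  7.8]
 collar 100 [ 510.7 -234.2  262.7] ((466.27252197265625, -259.96588134765625), 44.486061096191406)
```

View pics/side11.png

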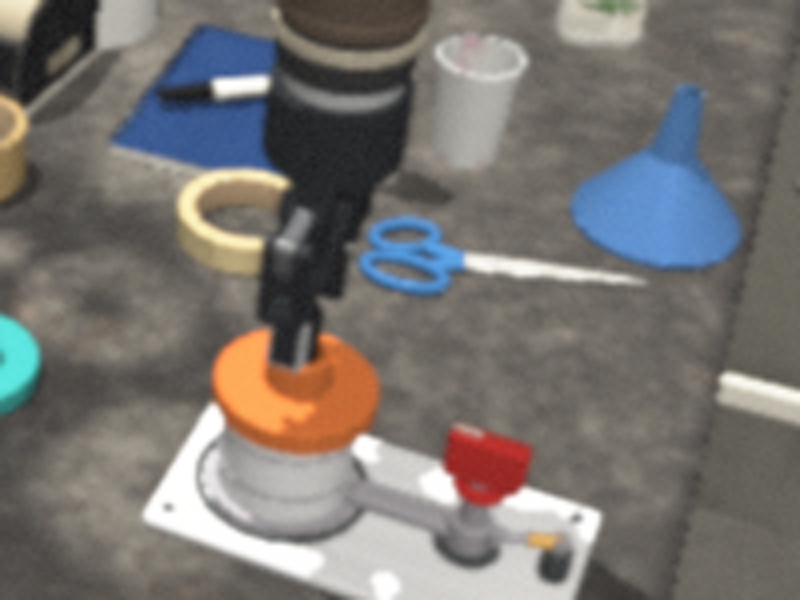

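The side view shows the fingers open around the knob, with the orange lid level on the tin at (297,385). I'll go down to the collar.

Emit:
drive_tool([
  {"delta_pos": [0.2,0,-5],"roll": 0},
  {"delta_pos": [0.2,0,-12],"roll": 0},
  {"delta_pos": [0.2,0,-19],"roll": 0},
  {"delta_pos": [0.2,0,-24],"roll": 0},
  {"delta_pos": [0.2,0,-27],"roll": 0},
  {"delta_pos": [0.2,0,-27],"roll": 0},
])

```text
clock: 13.83
tool_pos: [474.5, -270.3, 97.3]
eef_rot: [[0.028, 1.0, -0.002], [1.0, -0.028, 0.001], [0.001, -0.002, -1.0]]
wrist_force: [-1.3, 0.7, -1.2]
width: 65.2
```

Emit:
drive_tool([
  {"delta_pos": [0,0,0],"roll": 0},
  {"delta_pos": [0,0,0],"roll": 0},
  {"delta_pos": [0,0,0],"roll": 0},
  {"delta_pos": [0,0,0],"roll": 0},
  {"delta_pos": [0,0,0],"roll": 0},
], claw=30, grip_force=30)

```text
clock: 14.25
tool_pos: [475.4, -270.8, 99.0]
eef_rot: [[0.028, 1.0, 0.001], [1.0, -0.028, -0.001], [-0.001, 0.001, -1.0]]
wrist_force: [-1.1, -0.4, 2.2]
width: 38.7
```

```bash
python3 look.py 12
```

```text
14.25 [ 475.4 -270.8   99. ] [-1.1 -0.4  2.2] [-0.    0.07  0.  ] 38.686286876663225 [-0.52  0.2  -0.25  1.13 -0.    1.08]
side 817 [ 84.3  92.1  93.6  94.9 115.2]
 deck z 93.55508259099861 slope [0.01  0.001] circ ((473.1920471191406, -269.2603759765625), 48.8211555480957) bb [ 472.3 -268.8   93.6] [94.2 93.5  7.8]
 collar 69 [ 496.9 -251.2  166.8] ((457.89727783203125, -269.4658203125), 40.401058197021484)
top 546 [ 90.3  92.3  93.9  95.7 118.3]
 deck z 93.89097264941081 slope [-0.     0.003] circ ((474.9721374511719, -268.5550537109375), 46.7518424987793) bb [ 475.1 -248.7   93.9] [93.2 52.5  7.9]
 collar 76 [ 505.9 -234.   238.2] ((465.6186828613281, -262.536376953125), 40.45816421508789)
```

View pics/side12.png

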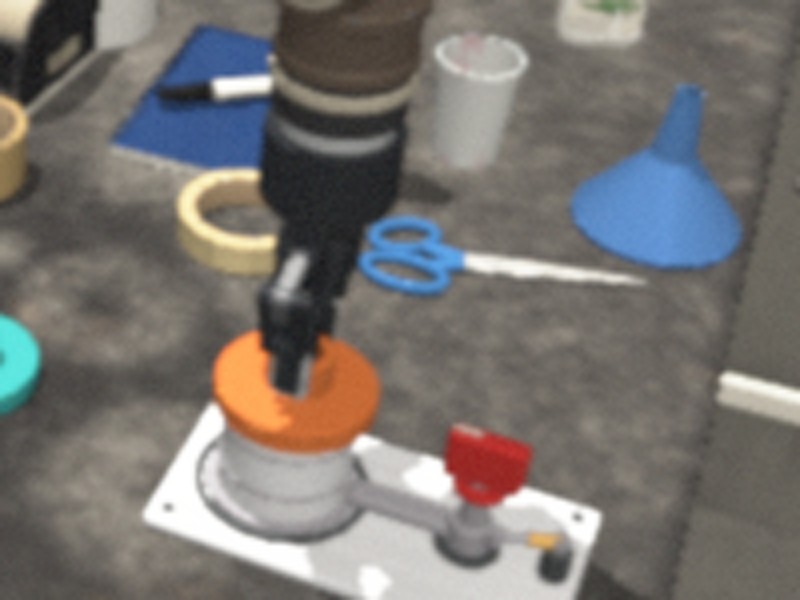

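The fingers grip the collar at (290,375), with a 38.7 mm reading for the 40 mm collar. I'll lift straight up 100 mm, slowly at first.

Emit:
drive_tool([
  {"delta_pos": [0,0,2],"roll": 0},
  {"delta_pos": [0,0,5],"roll": 0},
  {"delta_pos": [0,0,10],"roll": 0},
  {"delta_pos": [0,0,16],"roll": 0},
  {"delta_pos": [0,0,23],"roll": 0},
  {"delta_pos": [0,0,30],"roll": 0},
  {"delta_pos": [0,0,38],"roll": 0},
  {"delta_pos": [0,0,46],"roll": 0},
  {"delta_pos": [0,0,53],"roll": 0},
  {"delta_pos": [0,0,60],"roll": 0},
])

```text
clock: 15.18
tool_pos: [475.2, -270.7, 159.5]
eef_rot: [[0.028, 1.0, 0.0], [1.0, -0.028, -0.0], [-0.0, 0.0, -1.0]]
wrist_force: [0.3, -0.2, -1.1]
width: 38.2
```

Emit:
drive_tool([
  {"delta_pos": [0,0,8],"roll": 0},
  {"delta_pos": [0,0,17],"roll": 0},
  {"delta_pos": [0,0,26],"roll": 0},
  {"delta_pos": [0,0,34],"roll": 0},
  {"delta_pos": [0,0,39],"roll": 0},
  {"delta_pos": [0,0,41],"roll": 0},
  {"delta_pos": [0,0,41],"roll": 0},
  {"delta_pos": [0,0,41],"roll": 0},
  {"delta_pos": [0,0,41],"roll": 0},
  {"delta_pos": [0,0,41],"roll": 0},
])

```text
clock: 16.02
tool_pos: [474.9, -270.4, 199.0]
eef_rot: [[0.028, 1.0, -0.001], [1.0, -0.028, 0.0], [0.0, -0.001, -1.0]]
wrist_force: [-0.2, 0.1, -1.6]
width: 38.5
```

```bash
python3 look.py 13
```

```text
16.0167 [ 474.9 -270.4  199. ] [-0.2  0.1 -1.6] [-0.03  0.04 -0.01] 38.516870220647114 [-0.52  0.17 -0.06  1.34 -0.    1.08]
side 912 [181.2 191.8 193.4 194.5 214.5]
 deck z 193.4030667781114 slope [0.011 0.003] circ ((473.18963623046875, -268.7718200683594), 49.77201843261719) bb [ 472.9 -268.5  193.2] [97.9 94.9  7.4]
 collar 77 [ 495.5 -248.4  254.2] ((459.0906982421875, -268.36407470703125), 38.01711654663086)
top 686 [190.4 192.2 193.6 195.3 217.5]
 deck z 193.57110687786337 slope [-0.001  0.001] circ ((475.3049621582031, -266.67779541015625), 47.03596496582031) bb [ 475.2 -260.   193.4] [93.2 74.2  7.7]
 collar 93 [ 507.4 -234.7  332.8] ((465.72955322265625, -259.2352294921875), 41.64500427246094)
```

View pics/side13.png

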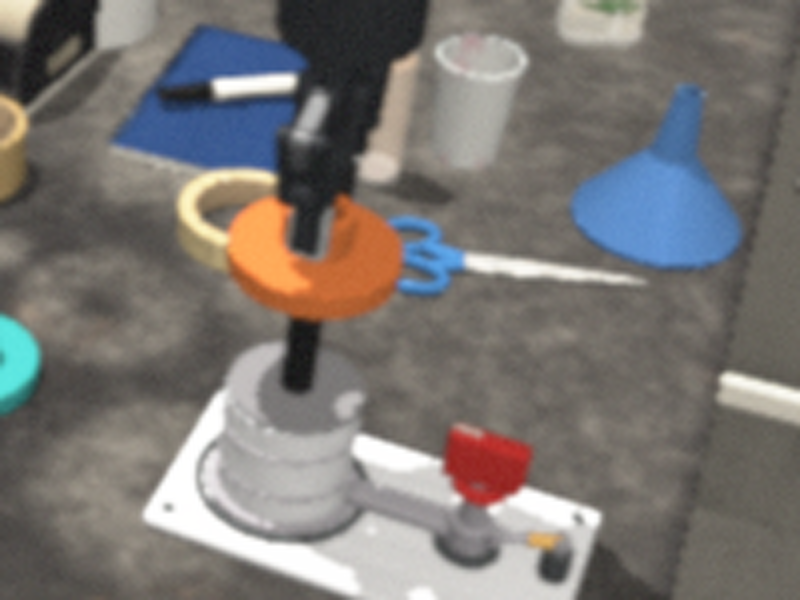

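```bash
python3 - <<'E'
from meas import *
for n in("side","top"):
    f=grab_frame(n);P=pts(f);z=P[...,2];H=hsv(f)
    for lab,lo,hi in(('flange',82,96),('knob',115,150)):
        m=(f["range_z"]>0)&(np.hypot(P[...,0]-474,P[...,1]+269)<50)&(z>lo)&(z<hi)&(H[...,1]<110)
        if m.sum()<8: print(n,lab,m.sum());continue
        q=P[m];print(n,lab,m.sum(),np.percentile(q[:,2],[5,50,95]).round(1),cv2.minEnclosingCircle(q[:,:2].astype(np.float32)))
        if lab=='flange':
            d=abs(q[:,2]-np.median(q[:,2]))<4;q=q[d];print(' slope',np.linalg.lstsq(np.c_[q[:,:2],np.ones(len(q))],q[:,2],rcond=None)[0][:2].round(3))
    save('full_'+n+'.png',cv2.resize(f["pixels"],(800,600)))
E
```

```text
side flange 600 [84.3 89.6 92.1] ((474.75726318359375, -269.3023986816406), 42.74652099609375)
 slope [ 0.006 -0.001]
side knob 82 [116.8 130.3 143.4] ((471.53955078125, -269.0107421875), 9.67190170288086)
top flange 214 [83.9 88.6 92.1] ((475.0614318847656, -269.7856140136719), 40.63785171508789)
 slope [-0.007 -0.007]
top knob 0
```

View pics/full_side.png

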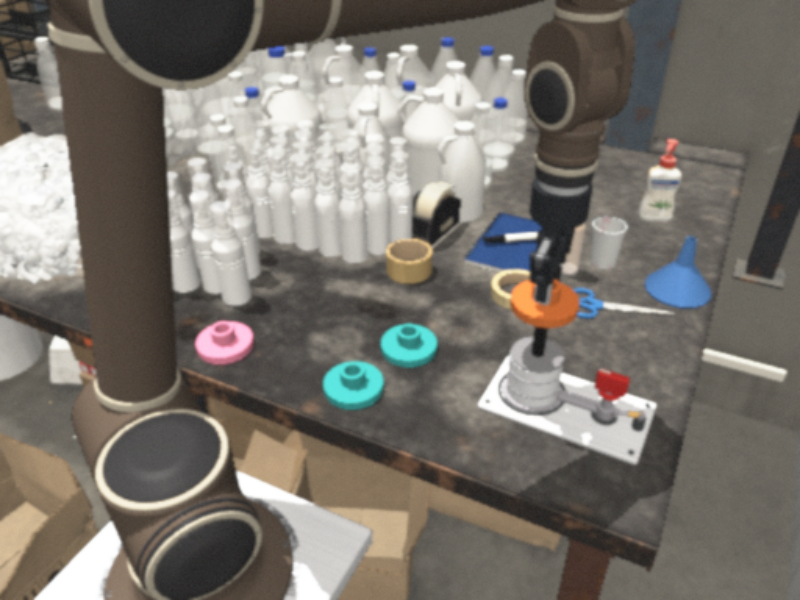

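The inner lid is flush: its flange top is at about 89 mm, with slope under 0.01, centred at (475,−269.5). The orange lid is held level 100 mm up at (545,302), and the bystanders stand where they were. I'll hand it in.

```bash
python3 -c "
from h import *
s=sense();print(s['clock'],abs(s['joint_vel']).max(),s['width']);print(job_done())"
```

```text
16.2167 0.0030151090473364457 38.25620195905761
the job is handed in; nothing more can be done
None
```

The job is done and handed in at 16.2 s; the hand-in reports no verdict, so the results below are my own readings. I turned the clamp home, set the nested lids on the tin by the knob and let go. I then lifted the orange lid straight up about 100 mm by its collar, and it is held there still.

**Last checks:**
- **Inner lid:** it sits flat, with its flange top at about 89 mm and a slope of at most 0.01. It is centred on the tin to within about 1–2 mm.
- **Orange lid:** the deck is at 193.5 mm, up from 93.7 mm, with a slope of about 0.01. The wrist force of about 1.6 N is roughly this lid's weight, and the joints were nearly still.
- **Clamp and bystanders:** the clamp finger is still over the tin's foot. The tape rolls and nearby bottles look unmoved in the side view, which I judged by eye only.

**Disagreements:**
- The two cameras differed by about 1–2 mm in x, and both read about 1–2 mm lower than the arm's own position. I corrected for this before lowering the lids.
- The seated deck read about 0.8 mm high in both cameras, which is within their error.

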